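# Unstack the cups onto their saucers

## Task

The four clay cups are stacked in a tower; take the tower apart and stand each cup upright in the middle of the empty saucer that fits it, the largest cup on the largest saucer and so on down to the smallest on the smallest. Set every cup down gently, without dropping or tipping any over, and leave the saucers and the amber glass dish where they stand.

Things in the scene. Friction and masses are not known exactly. Their poses are not given: they have to be found in the camera images.
- cup_large: The largest of four straight-sided open cups of pale clay with a dark line near the foot: 66 mm outside diameter, 60 mm tall, wall 9 mm, rigid. Starts upright as the bottom of the stack, standing on a low white plaster disc 130 across and 10 thick; each cup's flat foot rests on the rim of the next larger cup. Origin: centre of the underside; z up.
- cup_medium: The second largest of four straight-sided open cups of pale clay with a dark line near the foot: 56 mm outside diameter, 52 mm tall, wall 8.5 mm, rigid. Starts upright as the second from the bottom of the stack; each cup's flat foot rests on the rim of the next larger cup. Origin: centre of the underside; z up.
- cup_small: The second smallest of four straight-sided open cups of pale clay with a dark line near the foot: 46 mm outside diameter, 46 mm tall, wall 8 mm, rigid. Starts upright as the third from the bottom of the stack; each cup's flat foot rests on the rim of the next larger cup. Origin: centre of the underside; z up.
- cup_tiny: The smallest of four straight-sided open cups of pale clay with a dark line near the foot: 36 mm outside diameter, 40 mm tall, wall 6 mm, rigid. Starts upright as the top of the stack; each cup's flat foot rests on the rim of the next larger cup. Origin: centre of the underside; z up.
- saucer_large: The largest of four loose round red-brown clay saucers, empty on the table at the start: 112 mm across, 12 mm high, with a flat round well 90 mm across whose floor is 6 mm above the table. Origin: centre of the underside; z up.
- saucer_medium: The second largest of four loose round red-brown clay saucers, empty on the table at the start: 98 mm across, 12 mm high, with a flat round well 78 mm across whose floor is 6 mm above the table. Origin: centre of the underside; z up.
- saucer_small: The second smallest of four loose round red-brown clay saucers, empty on the table at the start: 84 mm across, 12 mm high, with a flat round well 66 mm across whose floor is 6 mm above the table. Origin: centre of the underside; z up.
- saucer_tiny: The smallest of four loose round red-brown clay saucers, empty on the table at the start: 70 mm across, 12 mm high, with a flat round well 54 mm across whose floor is 6 mm above the table. Origin: centre of the underside; z up.
- glass_dish: Bystander: small amber glass dish, 90 mm across, 26 mm tall, standing among the saucers. Origin: centre of the underside.
There are look-alikes about, which are no part of the job. What is shaped like the saucer_small but purple is not meant.

How it is judged:
At the end, for the whole second after the job is handed in: Each cup stands on the saucer of its own rank in size, its centre within 12 mm of the saucer's centre, its foot flat on the well's floor (3 to 9 mm above the saucer's underside), upright within 0.08 rad, at rest (under 0.02 m/s and 0.3 rad/s) (horizontal distance between cup_large and saucer_large below 0.012 m and z of cup_large in the frame of saucer_large between 0.003 and 0.009 m and angle between each of cup_large, cup_medium, cup_small, cup_tiny's own z axis and vertical below 0.08 rad and linear speed of each of cup_large, cup_medium, cup_small, cup_tiny below 0.02 m/s and angular speed of each of cup_large, cup_medium, cup_small, cup_tiny below 0.3 rad/s and horizontal distance between cup_medium and saucer_medium below 0.012 m and z of cup_medium in the frame of saucer_medium between 0.003 and 0.009 m and horizontal distance between cup_small and saucer_small below 0.012 m and z of cup_small in the frame of saucer_small between 0.003 and 0.009 m and horizontal distance between cup_tiny and saucer_tiny below 0.012 m and z of cup_tiny in the frame of saucer_tiny between 0.003 and 0.009 m); the robot touches nothing.
It fails at once if a cup is dropped (faster than 0.7 m/s while the fingers do not hold it) ((linear speed of cup_large above 0.7 m/s and contact force between cup_large and the fingers below 0.1 N) or (linear speed of cup_medium above 0.7 m/s and contact force between cup_medium and the fingers below 0.1 N) or (linear speed of cup_small above 0.7 m/s and contact force between cup_small and the fingers below 0.1 N) or (linear speed of cup_tiny above 0.7 m/s and contact force between cup_tiny and the fingers below 0.1 N)).
It fails at once if a cup is tipped over (leans more than 0.7 rad) (angle between any of cup_large, cup_medium, cup_small, cup_tiny's own z axis and vertical above 0.7 rad).
It fails at once if a saucer is shifted by more than 40 mm (distance of any of saucer_large, saucer_medium, saucer_small, saucer_tiny from where it was at the start of the episode above 0.04 m).
It fails at once if the glass dish is shifted by more than 30 mm (distance of glass_dish from where it was at the start of the episode above 0.03 m).
It also fails if it takes over 125 s, if anything falls off the work surface, if the arm or the gripper's body presses on something with over 40 N, if the wrist force passes 120 N, or if a joint passes its speed limit or range.

## Robot

A 7-joint arm with a two-finger parallel gripper is mounted at the origin on the work surface. World frame = base frame: x ahead of the robot, y to its left, z up, the work surface at z = 0. Lengths are in m, angles in rad, forces in N, time in s.
With the tool pointing down it reaches from about 0.425 to 0.925 m from the base axis. Payload 6.8 kg.
Tool frame: the origin (TCP) lies at the very end of the fingers, on their centre line; the grasp point (between the pads) lies 19 mm behind it; z points along the fingers, y is the line along which they close (so a half turn about z gives the same grasp; the last joint's range is limited). The gripper opens to 85 mm and grips with 20 to 120 N. Pads are 22 mm wide; open, the fingers measure 114 mm over their backs; the gripper's body (76 mm by 85 mm) begins 54 mm behind the grasp point. The pads swing forward as they close: fully open they stand 13 mm farther back than shut.
Start: joints at [-1.435, 0.477, 0.022, 1.555, -0.011, 1.109, -0.083], TCP at [0.163, 0.655, 0.231] pointing down, gripper open.
Joint ranges: [-2.96, 2.96], [-0.34, 2.1], [-1.41, 1.46], [0.24, 2.44], [-1.37, 4.51], [0.17, 1.92], [-2.96, 2.96]. Speed limits (rad/s): [2.39, 2.39, 3.14, 3.14, 3.14, 3.14, 3.14].

## Interface

Orientations are given as a unit quaternion [w, x, y, z].
In Python, from station import * gives the robot as it stands.
- The arm moves only by the tool step_arm, never from a script. Its argument "plan" is a list that holds one entry, the list of rows, each a list of 7 numbers: the shift along the tool's x, y, z in shares of 0.5 m (1.0 is 0.5 m), then the turn, a rotation vector about the tool's x, y, z in shares of pi rad (1.0 is pi rad), then the opening, from 0 (shut) to 1 (fully open). A call has 1 to 5 rows; each row is the pose to reach, as a shift and turn from the pose commanded when the call began, along the tool's axes at that moment; what a row does not reach only later rows make up. A row lasts 1/12 s, in which the tool goes at most 41.7 mm and 7.16 degrees, less where a joint would pass 70% of its speed; a pose out of reach is approached as far as the arm can. No shift or turn number may pass 1 either way. A call with a gripper value outside its range is refused whole. The fingers move at their own pace and stop on an object; "force" is the grip in N (left out, the last holds). Time passes only in rows, so rows that repeat a pose let the fingers close. It gives the time, the measured TCP pose, the force, the opening and the grip force at its end, in the units of the state.
- state(): the state, without advancing time (a new reading comes with each control period).
- camera(name): name is "scene" or "top" or "wrist"; returns (picture, depth): 384x512x3 uint8, red, green, blue; 384x512 float32, m along the optical axis (not along the pixel's ray), 0 where there is no reading.
- camera_info(name): a dict with "fov_y" (degrees; the focal length in pixels is half the picture's height over the tangent of half this angle, whatever the lens; pixels are square), "cx", "cy" (the principal point, pixels), "R" (3x3) and "t" (3): a world point X has camera coordinates R X + t. Camera axes: x right, y down, z forward; pixel columns grow to the right and rows downward; lengths in m; the calibration is good to about 2 mm. A picture is of the moment at which its call begins: read the wrist's pose just before it. camera_info takes no time and is no camera call; for the wrist camera it gives the pose at the moment of the call.
- job_done(): hands the job in; it is judged then, once.
Trained networks look in the newest picture that a camera, given by its name, has taken for a name from the list of things; names that differ only in an ending like _2 or _b are one class to them, and where a whole thing is asked for, a point or a joint stands for the part that bears it (a point fixed in the world has none). Each returns a list of dicts, best first, with "conf" (0 to 1); they miss things now and then, are a little off and sometimes report something else, mostly with a low value. They report only what shows in the picture. A call takes as long as a camera call. They do not tell look-alikes from the thing itself.
- recognise(name, camera): "bbox" ([centre column, centre row, width, height] in pixels, round what is visible of it).
- pinpoint(name, camera): "point" ([column, row] in pixels: a listed point, or the origin of a listed thing).
The state is a dict: "time_s": time; "joint_pos": joint angles; "dq": joint speeds; "effort": joint torques, N m; "eef_pos": TCP position; "eef_rot": TCP orientation; "contact_force": force on the tool from outside, world axes, zero at the start; "torque": the same for the moment, N m; "grip_width": finger opening in m; "finger_force": force on a finger pad.
Only numpy, scipy, OpenCV 4.12 (cv2) and the standard library are available. Lean on these libraries where they do the work, as an engineer would, in place of code of your own. Each camera call takes 0.05 s, during which the arm holds its last target. There are 200 camera calls.

## Working session

There is one attempt and no reset: what is moved stays moved. The work goes in short steps, Python scripts to look and compute and a tool call to move; the robot and the scene stay as the last step left them, time stands still between calls to the robot, and variables do not carry over. Pictures are saved under pics/ and viewed, at most 14 in all, crops included, and the job is handed in when it is done.

Besides the shell and the picture viewer there is one more tool, called after "Emit:" as name(argument=value, ...) on one line, values as JSON. step_arm: Moves the arm, as the interface text tells. Its arguments: {"type":"object","properties":{"plan":{"type":"array","items":{"type":"array","items":{"type":"array","items":{"type":"number"}}}},"force":{"type":"number"}},"required":["plan"]}

```bash
mkdir -p pics; cat > h.py <<'E'
from station import *
import numpy as np, cv2
def ray2w(cam,info,u,v,z=None,d=None):
    f=192/np.tan(np.radians(info["fov_y"])/2)
    c=np.array([(u-info["cx"])/f,(v-info["cy"])/f,1.0]); R=np.array(info["R"]);t=np.array(info["t"])
    o=-R.T@t; r=R.T@c
    return o+r*(d if d is not None else (z-o[2])/r[2])
def save(n,p): cv2.imwrite(f"pics/{n}.png",p[:,:,::-1])
E
python3 - <<'E'
from h import *
s=state();print(s)
for c in("scene","top"):
    p,d=camera(c);save(c+"0",p);np.save(c+"d.npy",d);i=camera_info(c);print(c,i)
    for n in("cup_large","cup_medium","cup_small","cup_tiny","saucer_large","saucer_medium","saucer_small","saucer_tiny","glass_dish"):
        for r in recognise(n,c)[:3]:
            b=r["bbox"];print(n,round(r["conf"],2),np.round(b,1),np.round(ray2w(c,i,b[0],b[1],z=0.012 if 's' == n[0] else 0.02),3), d[int(b[1]),int(b[0])])
E
```

```text
{'time_s': 0.0, 'joint_pos': array([-1.435079  ,  0.47781324,  0.02233573,  1.55649638, -0.01148578,
        1.10928821, -0.08308405]), 'dq': array([ 0.00041194,  0.00018068, -0.0003885 , -0.00123754,  0.00248738,
        0.00047811, -0.00086121]), 'effort': array([-4.03893519e-04, -5.96464562e+01,  1.60796039e+00, -2.81188738e+01,
        1.25169702e-02,  9.50303511e-03,  3.22928167e-05]), 'eef_pos': array([0.162821  , 0.65443581, 0.23029787]), 'eef_rot': array([-3.85750780e-05,  1.21583553e-01,  9.92580757e-01, -9.37692642e-04]), 'contact_force': array([-0.36543996,  0.13762366,  0.16458998]), 'torque': array([-0.01528752, -0.00492985, -0.00475847]), 'finger_force': 0.0, 'grip_width': 0.0855287125875029}
scene {'fov_y': 44.959601973523036, 'cx': 252.18169921951545, 'cy': 192.68979653018852, 'R': array([[ 0.47172739,  0.88171045, -0.00774278],
       [ 0.54126469, -0.29649387, -0.78684428],
       [-0.69606451,  0.3669851 , -0.61710302]]), 't': array([-0.22543185, -0.18320551,  1.64033289])}
cup_large 0.76 [335.4 222.8  29.   23.3] [0.619 0.182 0.02 ] 1.2140893
cup_medium 0.76 [338.
[... 1107 characters left out ...]
  12.7] [0.659 0.21  0.02 ] 1.0888224
cup_small 0.61 [196.3 160.6   8.5  13.5] [0.631 0.187 0.02 ] 1.0950012
cup_tiny 0.72 [188.7 152.5  11.6  17.4] [0.658 0.211 0.02 ] 1.0881536
saucer_large 0.91 [261.6 193.4  36.1  30.9] [ 0.52  -0.019  0.012] 1.2449937
saucer_medium 0.62 [295.9 156.8  31.6  29.4] [ 0.636 -0.133  0.012] 1.2563734
saucer_small 0.89 [357.8 209.9  24.3  30.8] [ 0.46  -0.322  0.012] 1.233916
saucer_small 0.6 [377.1 252.1  22.9  24.5] [ 0.326 -0.375  0.012] 1.2186584
saucer_tiny 0.71 [158.2 210.2  20.3  20.1] [0.475 0.311 0.012] 1.242038
glass_dish 0.68 [148.5 165.1  27.   22.7] [0.62  0.341 0.02 ] 1.257794
glass_dish 0.46 [194.2 159.2  13.7  18.8] [0.636 0.194 0.02 ] 1.0871171
```

```bash
python3 - <<'E'
import cv2
a=cv2.imread("pics/top0.png");cv2.imwrite("pics/topc.png",cv2.resize(a[110:290,120:420],(800,480),interpolation=cv2.INTER_CUBIC))
E
```

```text
(no output)
```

View pics/topc.png

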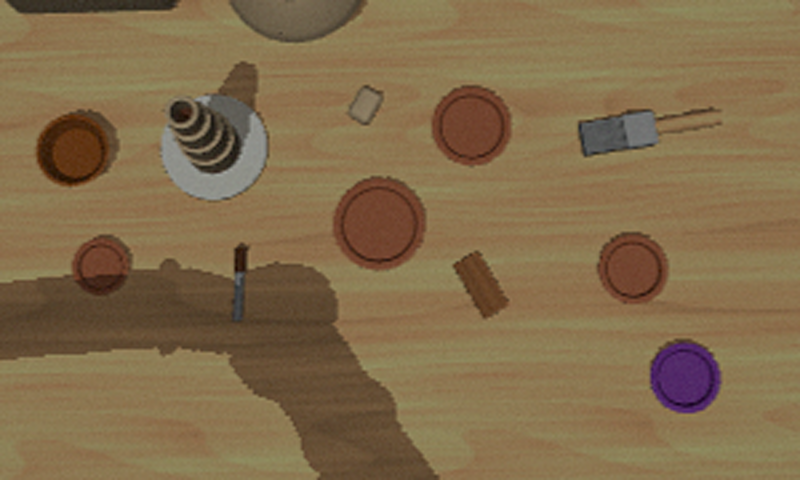

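View pics/scene0.png

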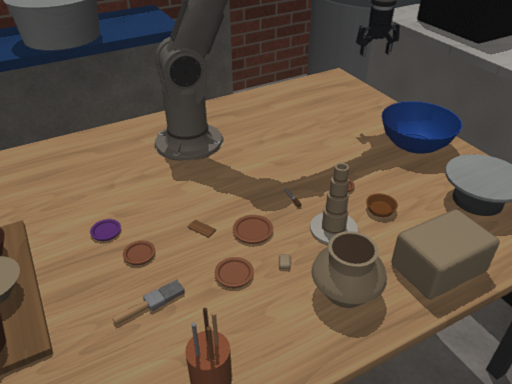

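The top crop shows the tower (tiny rim about full-picture (188,152)) and the dish left of it. The four brown saucers are at about (262,193), (296,157), (357,210) and (158,209); the purple one at (377,251) is excluded. The scene view agrees. Next I refine by segmentation and depth.

```bash
cat >> h.py <<'E'
def cloud(c,info,d):
    f=192/np.tan(np.radians(info["fov_y"])/2)
    v,u=np.mgrid[0:384,0:512]; P=np.stack([(u-info["cx"])/f*d,(v-info["cy"])/f*d,d],-1)
    return (P-np.array(info["t"]))@np.array(info["R"])
def circ(x,y):
    A=np.c_[2*x,2*y,np.ones_like(x)];s=np.linalg.lstsq(A,x*x+y*y,rcond=None)[0]
    return s[0],s[1],np.sqrt(s[2]+s[0]**2+s[1]**2)
E
python3 - <<'E'
from h import *
S={"L":(.522,-.02,.056),"M":(.64,-.133,.049),"S":(.465,-.323,.042),"T":(.475,.311,.035)}
for c in("top","scene"):
    p=cv2.imread(f"pics/{c}0.png");d=np.load(c+"d.npy");i=camera_info(c);W=cloud(c,i,d)
    hsv=cv2.cvtColor(p,cv2.COLOR_BGR2HSV)
    for k,(x,y,r) in S.items():
        # red-brown: high a* in Lab
        lab=cv2.cvtColor(p,cv2.COLOR_BGR2LAB)[...,1].astype(float)
        m=(np.hypot(W[...,0]-x,W[...,1]-y)<r+.03)&(d>0)
        t,_=cv2.threshold(lab[m].astype(np.uint8),0,255,cv2.THRESH_OTSU)
        mm=((lab>t)&m).astype(np.uint8)
        n,l,st,cc=cv2.connectedComponentsWithStats(mm);j=1+np.argmax(st[1:,4])
        cs=max(cv2.findContours((l==j).astype(np.uint8),0,1)[0],key=len)
        h=cv2.convexHull(cs);e=cv2.fitEllipse(h)
        print(c,k,np.round(ray2w(c,i,*e[0],z=.012),4),"ell",np.round(e[1],1),"bbox",st[j][:4], "z",np.round(np.median(W[l==j][:,2]),4))
    m=(np.hypot(W[...,0]-.6,W[...,1]-.18)<.06)&(d>0)
    for lo,hi in((.172,.2),(.128,.16),(.08,.115),(.02,.065),(.2,.215),(.005,.014)):
        q=W[m&(W[...,2]>lo)&(W[...,2]<hi)]
        if len(q)>5: print(c,lo,hi,len(q),"mid",np.round((q.min(0)+q.max(0))/2,3),np.round(np.ptp(q,axis=0),3),"circ",np.round(circ(q[:,0],q[:,1]),4))
E
```

```text
top L [ 0.5194 -0.0191  0.012 ] ell [33.9 34.9] bbox [245 177  35  34] z 0.0066
top M [ 0.636  -0.1344  0.012 ] ell [29.2 29.9] bbox [282 142  30  30] z 0.007
top S [ 0.4576 -0.3191  0.012 ] ell [25.5 26.4] bbox [344 198  26  26] z 0.0063
top T [0.478  0.3149 0.012 ] ell [20.7 21.3] bbox [147 199  22  22] z 0.0075
top 0.172 0.2 88 mid [0.615 0.175 0.186] [0.03  0.032 0.027] circ [0.6141 0.1759 0.0139]
top 0.128 0.16 49 mid [0.612 0.173 0.144] [0.036 0.036 0.031] circ [0.6183 0.1785 0.0234]
top 0.08 0.115 49 mid [0.61  0.171 0.098] [0.041 0.042 0.031] circ [0.6183 0.1775 0.0278]
top 0.02 0.065 66 mid [0.608 0.17  0.042] [0.044 0.052 0.044] circ [0.6186 0.1768 0.0324]
top 0.2 0.215 88 mid [0.616 0.178 0.206] [0.033 0.034 0.012] circ [0.6166 0.1779 0.0151]
top 0.005 0.014 467 mid [0.605 0.181 0.009] [0.098 0.117 0.009] circ [0.6097 0.1786 0.0457]
scene L [ 0.522  -0.0224  0.012 ] ell [27.2 39.8] bbox [233 215  40  27] z 0.0077
scene M [ 0.6381 -0.137   0.012 ] ell [29.2 38.7] bbox [215 257  39  30] z 0.0078
scene S [ 0.4602 -0.3223  0.012 ] ell [21.9 32.3] bbox [123 241  32  23] z 0.0076
scene T [0.4907 0.3297 0.012 ] ell [ 8.1 10.7] bbox [348 179   7  12] z 0.0116
scene 0.172 0.2 144 mid [0.62  0.175 0.186] [0.034 0.033 0.028] circ [0.6195 0.1768 0.0154]
scene 0.128 0.16 181 mid [0.625 0.174 0.144] [0.037 0.042 0.032] circ [0.6188 0.177  0.0213]
scene 0.08 0.115 228 mid [0.623 0.173 0.098] [0.05  0.05  0.034] circ [0.6191 0.1767 0.0267]
scene 0.02 0.065 318 mid [0.626 0.17  0.042] [0.058 0.056 0.045] circ [0.6195 0.1765 0.0319]
scene 0.2 0.215 113 mid [0.619 0.178 0.206] [0.037 0.039 0.012] circ [0.6192 0.1771 0.0153]
scene 0.005 0.014 317 mid [0.605 0.18  0.01 ] [0.097 0.118 0.009] circ [0.608  0.1797 0.0471]
```

The manual's scale: shifts go in shares of 0.5 m and turns go in shares of pi rad. Converting my numbers, -0.14 m is -0.28, -0.12 m is -0.24, -0.244 rad is -0.0777.

Emit:
step_arm(plan=[[[-0.06, -0.04, -0.04, 0, 0, -0.0318, 1], [-0.12, -0.08, -0.08, 0, 0, -0.0637, 1], [-0.18, -0.12, -0.08, 0, 0, -0.0777, 1], [-0.24, -0.16, -0.08, 0, 0, -0.0777, 1], [-0.28, -0.18, -0.08, 0, 0, -0.0777, 1]]], force=30)

```text
time_s: 1.42
eef_pos: [0.2804, 0.5307, 0.2721]
eef_rot: [0.001, 0.002, 1.0, -0.0]
contact_force: [0.5, -0.4, 0.2]
grip_width: 0.0852
finger_force: 0.0
```

To row units: -0.125 m is -0.25, -0.024 m is -0.048.

Emit:
step_arm(plan=[[[-0.048, -0.05, 0, 0, 0, 0, 1], [-0.096, -0.1, 0, 0, 0, 0, 1], [-0.144, -0.15, 0, 0, 0, 0, 1], [-0.192, -0.2, 0, 0, 0, 0, 1], [-0.24, -0.25, 0, 0, 0, 0, 1]]])

```text
time_s: 1.83
eef_pos: [0.3981, 0.4076, 0.2716]
eef_rot: [0.0, -0.0, 1.0, 0.0]
contact_force: [0.7, 0.1, 0.2]
grip_width: 0.0853
finger_force: 0.0
```

To row units: -0.125 m is -0.25, -0.12 m is -0.24.

Emit:
step_arm(plan=[[[-0.048, -0.05, 0, 0, 0, 0, 1], [-0.096, -0.1, 0, 0, 0, 0, 1], [-0.144, -0.15, 0, 0, 0, 0, 1], [-0.192, -0.2, 0, 0, 0, 0, 1], [-0.24, -0.25, 0, 0, 0, 0, 1]]])

```text
time_s: 2.25
eef_pos: [0.5181, 0.2826, 0.2716]
eef_rot: [0.0, -0.0, 1.0, 0.0]
contact_force: [0.8, 1.4, 0.8]
grip_width: 0.0856
finger_force: 0.0
```

To row units: -0.105 m is -0.21, -0.1 m is -0.2.

Emit:
step_arm(plan=[[[-0.048, -0.05, 0, 0, 0, 0, 1], [-0.1, -0.104, 0, 0, 0, 0, 1], [-0.16, -0.168, 0, 0, 0, 0, 1], [-0.2, -0.21, 0, 0, 0, 0, 1], [-0.2, -0.21, 0, 0, 0, 0, 1]]])

```text
time_s: 2.67
eef_pos: [0.6214, 0.1706, 0.2714]
eef_rot: [0.001, 0.005, 1.0, -0.002]
contact_force: [-0.3, -1.2, -0.6]
grip_width: 0.0849
finger_force: 0.0
```

```bash
cat > wr.py <<'E'
from h import *
import sys
i=camera_info("wrist");s=state();p,d=camera("wrist");save(sys.argv[1],p)
print(s["time_s"],np.round(s["eef_pos"],4))
W=cloud("wrist",i,d);x,y=map(float,sys.argv[2:4])
for b in sys.argv[4:]:
    lo,hi=map(float,b.split(","))
    q=W[(np.hypot(W[...,0]-x,W[...,1]-y)<.07)&(d>0.02)&(W[...,2]>lo)&(W[...,2]<hi)]
    if len(q)>5: print(b,len(q),"mid",np.round((q.min(0)+q.max(0))/2,4),np.round(np.ptp(q,axis=0),4),"circ",np.round(circ(q[:,0],q[:,1]),4))
E
python3 wr.py w1 .619 .177 .2,.215 .162,.172 .116,.128 .06,.075
```

```text
2.6667 [0.6214 0.1706 0.2714]
.2,.215 1407 mid [0.616  0.1771 0.2047] [0.0353 0.0348 0.0094] circ [0.6154 0.1771 0.0149]
.162,.172 667 mid [0.61   0.1766 0.1668] [0.0333 0.0454 0.0093] circ [0.6162 0.1767 0.0205]
.116,.128 518 mid [0.6076 0.1759 0.122 ] [0.0365 0.0551 0.0114] circ [0.6169 0.1762 0.0257]
.06,.075 410 mid [0.6038 0.1756 0.0659] [0.038  0.0644 0.0113] circ [0.6174 0.1756 0.0307]
```

View pics/w1.png

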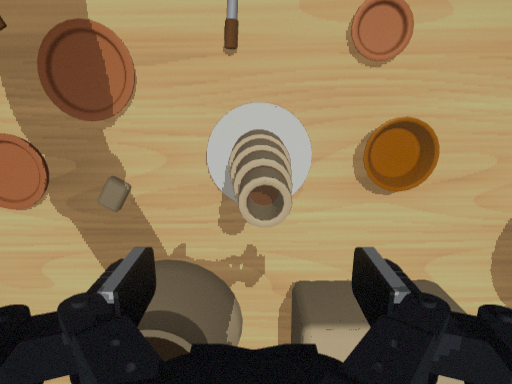

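The wrist view shows the tower's top rim at (265,200) between the open fingers at (140,275) and (370,275), with nothing in the way. All three cameras put the tower near (0.617,0.177).

To row units: 0.05 m is 0.1, 0.03 m is 0.06.

Emit:
step_arm(plan=[[[0.008, 0.008, 0.06, 0, 0, 0, 1], [0.008, 0.008, 0.1, 0, 0, 0, 1], [0.008, 0.008, 0.1, 0, 0, 0, 1], [0.008, 0.008, 0.1, 0, 0, 0, 1]]])

```text
time_s: 3.05
eef_pos: [0.6119, 0.184, 0.2207]
eef_rot: [-0.001, -0.001, 1.0, -0.0]
contact_force: [-0.7, 0.3, 0.0]
grip_width: 0.0854
finger_force: 0.0
```

To row units: 0.0485 m is 0.097, -0.005 m is -0.01.

Emit:
step_arm(plan=[[[-0.01, -0.013, 0.04, 0, 0, 0, 1], [-0.01, -0.013, 0.08, 0, 0, 0, 1], [-0.01, -0.013, 0.097, 0, 0, 0, 1], [-0.01, -0.013, 0.097, 0, 0, 0, 1], [-0.01, -0.013, 0.097, 0, 0, 0, 1]]])

```text
time_s: 3.47
eef_pos: [0.6184, 0.1772, 0.1739]
eef_rot: [0.0, -0.0, 1.0, 0.0]
contact_force: [0.0, 0.2, 0.3]
grip_width: 0.0849
finger_force: 0.0
```

Emit:
step_arm(plan=[[[0, 0, 0, 0, 0, 0, 0.6], [0, 0, 0, 0, 0, 0, 0.55], [0, 0, 0, 0, 0, 0, 0.5], [0, 0, 0, 0, 0, 0, 0.5], [0, 0, 0, 0, 0, 0, 0.5]]])

```text
time_s: 3.88
eef_pos: [0.6183, 0.1766, 0.1733]
eef_rot: [0.0, -0.0, 1.0, 0.0]
contact_force: [-0.7, -0.3, 0.4]
grip_width: 0.0428
finger_force: 0.0
```

Emit:
step_arm(plan=[[[0, 0, 0, 0, 0, 0, 0.45], [0, 0, 0, 0, 0, 0, 0.4], [0, 0, 0, 0, 0, 0, 0.3], [0, 0, 0, 0, 0, 0, 0.3], [0, 0, 0, 0, 0, 0, 0.3]]], force=25)

```text
time_s: 4.3
eef_pos: [0.6184, 0.1767, 0.1731]
eef_rot: [0.0, -0.0, 1.0, 0.0]
contact_force: [-0.0, 0.4, 2.2]
grip_width: 0.0361
finger_force: 25.2
```

Emit:
step_arm(plan=[[[0, 0, 0, 0, 0, 0, 0.5], [0, 0, 0, 0, 0, 0, 0.5], [0, 0, -0.01, 0, 0, 0, 0.5], [0, 0, -0.01, 0, 0, 0, 0.5], [0, 0, -0.01, 0, 0, 0, 0.5]]])

```text
time_s: 4.72
eef_pos: [0.6183, 0.1764, 0.1781]
eef_rot: [0.0, -0.0, 1.0, 0.0]
contact_force: [-0.2, 0.1, 0.5]
grip_width: 0.0426
finger_force: 0.0
```

Emit:
step_arm(plan=[[[0, 0, 0, 0, 0, 0, 0.45], [0, 0, 0, 0, 0, 0, 0.4], [0, 0, 0, 0, 0, 0, 0.3], [0, 0, 0, 0, 0, 0, 0.3], [0, 0, 0, 0, 0, 0, 0.3]]], force=25)

```text
time_s: 5.13
eef_pos: [0.6183, 0.1766, 0.178]
eef_rot: [0.0, -0.0, 1.0, 0.0]
contact_force: [-0.1, -0.6, 2.3]
grip_width: 0.0358
finger_force: 25.1
```

To row units: -0.04 m is -0.08, -0.03 m is -0.06.

Emit:
step_arm(plan=[[[0, 0, -0.006, 0, 0, 0, 0.3], [0, 0, -0.02, 0, 0, 0, 0.3], [0, 0, -0.04, 0, 0, 0, 0.3], [0, 0, -0.06, 0, 0, 0, 0.3], [0, 0, -0.08, 0, 0, 0, 0.3]]])

```text
time_s: 5.55
eef_pos: [0.6184, 0.1764, 0.2192]
eef_rot: [0.0, -0.0, 1.0, 0.0]
contact_force: [0.2, -0.2, -0.3]
grip_width: 0.0363
finger_force: 25.1
```

To row units: 0.094 m is 0.188, 0.092 m is 0.184.

Emit:
step_arm(plan=[[[0.02, 0.02, -0.01, 0, 0, 0, 0.3], [0.056, 0.054, -0.01, 0, 0, 0, 0.3], [0.1, 0.098, -0.01, 0, 0, 0, 0.3], [0.144, 0.142, -0.01, 0, 0, 0, 0.3], [0.188, 0.184, -0.01, 0, 0, 0, 0.3]]])

```text
time_s: 5.97
eef_pos: [0.5222, 0.2703, 0.2234]
eef_rot: [0.0, -0.0, 1.0, 0.0]
contact_force: [0.7, 0.3, -0.7]
grip_width: 0.0361
finger_force: 25.1
```

To row units: 0.11 m is 0.22, 0.1 m is 0.2.

Emit:
step_arm(plan=[[[0.036, 0.036, 0.04, 0, 0, 0, 0.3], [0.066, 0.066, 0.1, 0, 0, 0, 0.3], [0.084, 0.084, 0.16, 0, 0, 0, 0.3], [0.09, 0.089, 0.2, 0, 0, 0, 0.3], [0.09, 0.089, 0.22, 0, 0, 0, 0.3]]])

```text
time_s: 6.38
eef_pos: [0.4755, 0.3143, 0.1106]
eef_rot: [-0.002, -0.002, 1.0, -0.001]
contact_force: [-0.5, 0.0, -0.6]
grip_width: 0.036
finger_force: 25.1
```

```bash
cat > tp.py <<'E'
from h import *
import sys
# tp.py x y r : saucer centre by colour in the top and scene views
x,y,r=map(float,sys.argv[1:4]);print(state()["eef_pos"])
for c in("top","scene"):
    p,d=camera(c);i=camera_info(c);W=cloud(c,i,d);save(f"{c}_{sys.argv[4]}",p)
    lab=cv2.cvtColor(p,cv2.COLOR_RGB2LAB)[...,1]
    m=(np.hypot(W[...,0]-x,W[...,1]-y)<r+.02)&(d>0)&(W[...,2]<.03)
    t,_=cv2.threshold(lab[m],0,255,cv2.THRESH_OTSU)
    n,l,st,cc=cv2.connectedComponentsWithStats(((lab>t)&m).astype(np.uint8));j=1+np.argmax(st[1:,4])
    h=cv2.convexHull(max(cv2.findContours((l==j).astype(np.uint8),0,1)[0],key=len));e=cv2.fitEllipse(h)
    print(c,np.round(ray2w(c,i,*e[0],z=.012),4),np.round(e[1],1))
    for lo,hi in zip(map(float,sys.argv[5::2]),map(float,sys.argv[6::2])):
        q=W[(np.hypot(W[...,0]-x,W[...,1]-y)<r+.02)&(d>0)&(W[...,2]>lo)&(W[...,2]<hi)]
        if len(q)>5: print(lo,hi,len(q),"circ",np.round(circ(q[:,0],q[:,1]),4))
E
python3 tp.py .478 .313 .035 a
```

```text
[0.47546962 0.31427236 0.11059797]
top [0.4745 0.3133 0.012 ] [18.6 21. ]
scene [0.4876 0.3289 0.012 ] [ 8.7 10.8]
```

To row units: 0.085 m is 0.17, 0.02 m is 0.04.

Emit:
step_arm(plan=[[[0, 0, 0.04, 0, 0, 0, 0.3], [0, 0, 0.08, 0, 0, 0, 0.3], [0, 0, 0.12, 0, 0, 0, 0.3], [0, 0, 0.15, 0, 0, 0, 0.3], [0, 0, 0.17, 0, 0, 0, 0.3]]])

```text
time_s: 6.9
eef_pos: [0.4803, 0.3128, 0.0281]
eef_rot: [0.001, 0.001, 1.0, 0.0]
contact_force: [0.2, 0.0, -0.3]
grip_width: 0.036
finger_force: 25.1
```

Emit:
step_arm(plan=[[[0, 0, 0.006, 0, 0, 0, 0.3], [0, 0, 0.012, 0, 0, 0, 0.3], [0, 0, 0.018, 0, 0, 0, 0.3], [0, 0, 0.022, 0, 0, 0, 0.3], [0, 0, 0.022, 0, 0, 0, 0.3]]])

```text
time_s: 7.32
eef_pos: [0.4794, 0.3132, 0.0172]
eef_rot: [0.0, -0.0, 1.0, 0.0]
contact_force: [0.1, 0.0, -0.4]
grip_width: 0.0364
finger_force: 25.1
```

To row units: 0.0015 m is 0.003, 0.0012 m is 0.0024.

Emit:
step_arm(plan=[[[0, 0, 0.0008, 0, 0, 0, 0.3], [0, 0, 0.0016, 0, 0, 0, 0.3], [0, 0, 0.0024, 0, 0, 0, 0.3], [0, 0, 0.003, 0, 0, 0, 0.3]]])

```text
time_s: 7.65
eef_pos: [0.4793, 0.3132, 0.0159]
eef_rot: [0.0, -0.0, 1.0, 0.0]
contact_force: [-2.5, -0.9, 7.0]
grip_width: 0.036
finger_force: 25.8
```

To row units: -0.01 m is -0.02, -0.002 m is -0.004.

Emit:
step_arm(plan=[[[0, 0, 0, 0, 0, 0, 0.46], [0, 0, 0, 0, 0, 0, 0.5], [0, 0, 0, 0, 0, 0, 0.55], [0, 0, -0.004, 0, 0, 0, 0.6], [0, 0, -0.02, 0, 0, 0, 0.7]]])

```text
time_s: 8.07
eef_pos: [0.4783, 0.3124, 0.0246]
eef_rot: [-0.001, -0.0, 1.0, -0.001]
contact_force: [-0.3, -0.2, -0.1]
grip_width: 0.0592
finger_force: 0.0
```

To row units: -0.14 m is -0.28, -0.11 m is -0.22.

Emit:
step_arm(plan=[[[0, 0, -0.04, 0, 0, 0, 1], [0, 0, -0.1, 0, 0, 0, 1], [0, 0, -0.16, 0, 0, 0, 1], [0, 0, -0.22, 0, 0, 0, 1], [0, 0, -0.28, 0, 0, 0, 1]]])

```text
time_s: 8.48
eef_pos: [0.479, 0.3127, 0.1674]
eef_rot: [0.0, 0.0, 1.0, 0.0]
contact_force: [-0.2, 0.8, 0.2]
grip_width: 0.0855
finger_force: 0.0
```

```bash
python3 wr.py w2 .479 .313 .005,.009 .0105,.014 .042,.05; python3 tp.py .478 .313 .035 b .01 .05
```

```text
8.4833 [0.479  0.3127 0.1674]
.005,.009 740 mid [0.4737 0.3127 0.007 ] [0.0472 0.0523 0.004 ] circ [0.4773 0.3126 0.0232]
.0105,.014 1423 mid [0.476  0.3126 0.0123] [0.067  0.0679 0.0035] circ [0.476  0.3125 0.0297]
.042,.05 802 mid [0.4774 0.3127 0.0447] [0.0352 0.0349 0.0055] circ [0.4772 0.3126 0.015 ]
[0.48198279 0.31469913 0.17345493]
top [0.4771 0.3145 0.012 ] [20.4 21.5]
0.01 0.05 179 circ [0.4742 0.3122 0.022 ]
scene [0.4938 0.333  0.012 ] [ 5.4 10.5]
0.01 0.05 76 circ [0.4864 0.3218 0.0179]
```

View pics/w2.png

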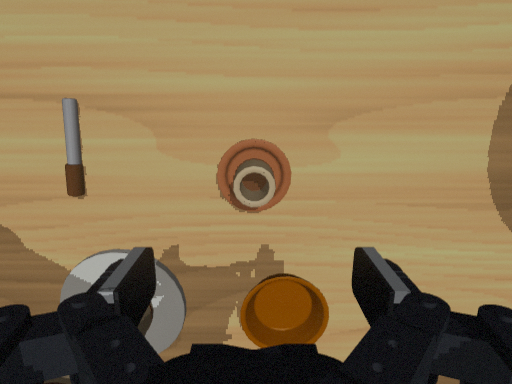

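The cup stands at (254,185) in the tiny saucer (254,175), and depth puts it 1.5 mm off centre. Next is cup_small.

To row units: -0.12 m is -0.24, -0.055 m is -0.11.

Emit:
step_arm(plan=[[[-0.04, -0.04, -0.06, 0, 0, 0, 1], [-0.09, -0.088, -0.11, 0, 0, 0, 1], [-0.14, -0.138, -0.11, 0, 0, 0, 1], [-0.19, -0.186, -0.11, 0, 0, 0, 1], [-0.24, -0.236, -0.11, 0, 0, 0, 1]]])

```text
time_s: 9.05
eef_pos: [0.5996, 0.1938, 0.2199]
eef_rot: [-0.0, -0.0, 1.0, -0.0]
contact_force: [0.2, 0.5, -0.8]
grip_width: 0.0853
finger_force: 0.0
```

To row units: -0.019 m is -0.038, -0.0186 m is -0.0372.

Emit:
step_arm(plan=[[[-0.02, -0.02, 0, 0, 0, 0, 1], [-0.038, -0.0372, 0, 0, 0, 0, 1], [-0.038, -0.0372, 0, 0, 0, 0, 1], [-0.038, -0.0372, 0, 0, 0, 0, 1], [-0.038, -0.0372, 0, 0, 0, 0, 1]]])

```text
time_s: 9.47
eef_pos: [0.6168, 0.1785, 0.2197]
eef_rot: [-0.001, -0.001, 1.0, 0.0]
contact_force: [0.1, 0.4, -0.8]
grip_width: 0.0855
finger_force: 0.0
```

```bash
python3 wr.py w3 .617 .177 .162,.172 .116,.128 .06,.075
```

```text
9.4667 [0.6168 0.1785 0.2197]
.162,.172 2451 mid [0.6161 0.1764 0.1657] [0.0455 0.045  0.0074] circ [0.6154 0.1765 0.019 ]
.116,.128 777 mid [0.6063 0.1761 0.122 ] [0.0347 0.0549 0.012 ] circ [0.6168 0.1761 0.0256]
.06,.075 585 mid [0.6038 0.1753 0.0676] [0.0379 0.0651 0.0148] circ [0.6175 0.1756 0.0308]
```

To row units: 0.086 m is 0.172, 0.075 m is 0.15.

Emit:
step_arm(plan=[[[0, 0, 0.05, 0, 0, 0, 1], [0, 0, 0.1, 0, 0, 0, 1], [0, 0, 0.15, 0, 0, 0, 1], [0, 0, 0.172, 0, 0, 0, 1], [0, 0, 0.172, 0, 0, 0, 1]]])

```text
time_s: 9.93
eef_pos: [0.6154, 0.1772, 0.1315]
eef_rot: [-0.003, -0.001, 1.0, -0.001]
contact_force: [-0.4, -0.3, 0.1]
grip_width: 0.0855
finger_force: 0.0
```

Emit:
step_arm(plan=[[[0, 0, 0, 0, 0, 0, 0.75], [0, 0, 0, 0, 0, 0, 0.65], [0, 0, 0, 0, 0, 0, 0.62], [0, 0, 0, 0, 0, 0, 0.62], [0, 0, 0, 0, 0, 0, 0.62]]])

```text
time_s: 10.35
eef_pos: [0.6187, 0.1766, 0.1354]
eef_rot: [0.001, -0.0, 1.0, 0.0]
contact_force: [-0.1, -0.0, 0.8]
grip_width: 0.0528
finger_force: 0.0
```

Emit:
step_arm(plan=[[[0, 0, 0, 0, 0, 0, 0.57], [0, 0, 0, 0, 0, 0, 0.52], [0, 0, 0, 0, 0, 0, 0.42], [0, 0, 0, 0, 0, 0, 0.42], [0, 0, 0, 0, 0, 0, 0.42]]])

```text
time_s: 10.77
eef_pos: [0.6185, 0.1768, 0.135]
eef_rot: [0.0, -0.0, 1.0, 0.0]
contact_force: [-0.5, 1.3, 6.7]
grip_width: 0.0455
finger_force: 25.7
```

To row units: -0.04 m is -0.08, -0.032 m is -0.064.

Emit:
step_arm(plan=[[[0, 0, -0.006, 0, 0, 0, 0.42], [0, 0, -0.02, 0, 0, 0, 0.42], [0, 0, -0.04, 0, 0, 0, 0.42], [0, 0, -0.064, 0, 0, 0, 0.42], [0.006, -0.02, -0.08, 0, 0, 0, 0.42]]])

```text
time_s: 11.18
eef_pos: [0.6159, 0.1687, 0.1762]
eef_rot: [0.001, -0.001, 1.0, 0.001]
contact_force: [-0.5, 0.9, -1.2]
grip_width: 0.0456
finger_force: 25.8
```

To row units: -0.149 m is -0.298, -0.117 m is -0.234.

Emit:
step_arm(plan=[[[0.016, -0.05, 0, 0, 0, 0, 0.42], [0.034, -0.106, 0, 0, 0, 0, 0.42], [0.054, -0.17, 0, 0, 0, 0, 0.42], [0.074, -0.234, 0, 0, 0, 0, 0.42], [0.094, -0.298, 0, 0, 0, 0, 0.42]]])

```text
time_s: 11.6
eef_pos: [0.5675, 0.0151, 0.1753]
eef_rot: [0.001, 0.0, 1.0, -0.0]
contact_force: [0.4, -0.0, -0.6]
grip_width: 0.0458
finger_force: 25.8
```

To row units: -0.16 m is -0.32, -0.128 m is -0.256.

Emit:
step_arm(plan=[[[0.02, -0.064, 0, 0, 0, 0, 0.42], [0.04, -0.128, 0, 0, 0, 0, 0.42], [0.06, -0.192, 0, 0, 0, 0, 0.42], [0.082, -0.256, 0, 0, 0, 0, 0.42], [0.102, -0.32, 0, 0, 0, 0, 0.42]]])

```text
time_s: 12.02
eef_pos: [0.516, -0.1449, 0.1753]
eef_rot: [0.001, 0.0, 1.0, -0.0]
contact_force: [1.7, -0.1, -1.0]
grip_width: 0.0458
finger_force: 25.8
```

To row units: -0.153 m is -0.306, -0.126 m is -0.252.

Emit:
step_arm(plan=[[[0.02, -0.064, 0, 0, 0, 0, 0.42], [0.04, -0.128, 0, 0, 0, 0, 0.42], [0.06, -0.192, 0, 0, 0, 0, 0.42], [0.08, -0.252, 0, 0, 0, 0, 0.42], [0.098, -0.306, 0, 0, 0, 0, 0.42]]])

```text
time_s: 12.43
eef_pos: [0.4666, -0.2985, 0.1754]
eef_rot: [0.001, 0.001, 1.0, -0.0]
contact_force: [-0.2, -0.2, -1.6]
grip_width: 0.0458
finger_force: 25.8
```

To row units: 0.05 m is 0.1, 0.03 m is 0.06.

Emit:
step_arm(plan=[[[0.012, -0.036, 0.02, 0, 0, 0, 0.42], [0.016, -0.052, 0.06, 0, 0, 0, 0.42], [0.016, -0.052, 0.1, 0, 0, 0, 0.42], [0.016, -0.052, 0.1, 0, 0, 0, 0.42], [0.016, -0.052, 0.1, 0, 0, 0, 0.42]]])

```text
time_s: 12.85
eef_pos: [0.4593, -0.3216, 0.1244]
eef_rot: [-0.001, 0.0, 1.0, 0.0]
contact_force: [0.3, 0.4, 0.1]
grip_width: 0.046
finger_force: 26.1
```

```bash
python3 wr.py w4 .459 -.321 .004,.009 .0105,.014 ; python3 tp.py .459 -.321 .042 c
```

```text
12.85 [ 0.4593 -0.3216  0.1244]
.004,.009 3575 mid [ 0.4451 -0.3248  0.0065] [0.0595 0.0702 0.005 ] circ [ 0.4529 -0.3227  0.0216]
.0105,.014 1865 mid [ 0.4486 -0.3225  0.012 ] [0.0656 0.0814 0.0029] circ [ 0.4561 -0.3226  0.0371]
[ 0.46026845 -0.32180128  0.12525004]
top [ 0.4566 -0.3174  0.012 ] [23.9 26.2]
scene [ 0.4597 -0.322   0.012 ] [21.7 32.6]
```

View pics/w4.png

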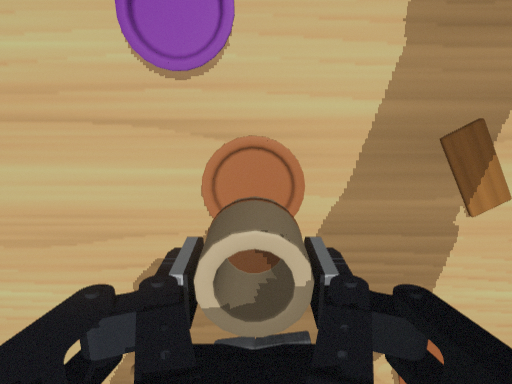

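The wrist view shows the held cup's rim at (252,285), with the brown saucer below at (253,185) and the purple one off to the side at (176,5). The cup is aligned.

To row units: 0.094 m is 0.188, -0.001 m is -0.002.

Emit:
step_arm(plan=[[[0.001, -0.002, 0.04, 0, 0, 0, 0.42], [0.001, -0.002, 0.09, 0, 0, 0, 0.42], [0.001, -0.002, 0.14, 0, 0, 0, 0.42], [0.001, -0.002, 0.17, 0, 0, 0, 0.42], [0.001, -0.002, 0.188, 0, 0, 0, 0.42]]])

```text
time_s: 13.42
eef_pos: [0.4599, -0.322, 0.0296]
eef_rot: [-0.0, -0.001, 1.0, 0.0]
contact_force: [-0.1, -0.2, -0.1]
grip_width: 0.0462
finger_force: 26.1
```

To row units: 0.01 m is 0.02, 0.009 m is 0.018.

Emit:
step_arm(plan=[[[0, 0, 0.006, 0, 0, 0, 0.42], [0, 0, 0.012, 0, 0, 0, 0.42], [0, 0, 0.018, 0, 0, 0, 0.42], [0, 0, 0.02, 0, 0, 0, 0.42], [0, 0, 0.02, 0, 0, 0, 0.42]]])

```text
time_s: 13.83
eef_pos: [0.4602, -0.3229, 0.0209]
eef_rot: [0.0, -0.0, 1.0, -0.0]
contact_force: [-1.5, 0.4, -0.5]
grip_width: 0.0461
finger_force: 26.1
```

To row units: 0.0015 m is 0.003, 0.0012 m is 0.0024.

Emit:
step_arm(plan=[[[0, 0, 0.0008, 0, 0, 0, 0.42], [0, 0, 0.0016, 0, 0, 0, 0.42], [0, 0, 0.0024, 0, 0, 0, 0.42], [0, 0, 0.003, 0, 0, 0, 0.42]]])

```text
time_s: 14.17
eef_pos: [0.4599, -0.3227, 0.019]
eef_rot: [0.0, -0.0, 1.0, -0.0]
contact_force: [-1.0, 1.8, 4.3]
grip_width: 0.046
finger_force: 26.5
```

To row units: -0.01 m is -0.02, -0.002 m is -0.004.

Emit:
step_arm(plan=[[[0, 0, 0, 0, 0, 0, 0.58], [0, 0, 0, 0, 0, 0, 0.63], [0, 0, 0, 0, 0, 0, 0.68], [0, 0, -0.004, 0, 0, 0, 0.75], [0, 0, -0.02, 0, 0, 0, 0.85]]])

```text
time_s: 14.58
eef_pos: [0.459, -0.3222, 0.0282]
eef_rot: [-0.001, -0.0, 1.0, 0.001]
contact_force: [-0.1, 0.0, -0.5]
grip_width: 0.0726
finger_force: 0.0
```

To row units: -0.14 m is -0.28, -0.11 m is -0.22.

Emit:
step_arm(plan=[[[0, 0, -0.04, 0, 0, 0, 1], [0, 0, -0.1, 0, 0, 0, 1], [0, 0, -0.16, 0, 0, 0, 1], [0, 0, -0.22, 0, 0, 0, 1], [0, 0, -0.28, 0, 0, 0, 1]]])

```text
time_s: 15.0
eef_pos: [0.4594, -0.3227, 0.1709]
eef_rot: [0.0, 0.0, 1.0, -0.0]
contact_force: [0.5, -0.7, -0.3]
grip_width: 0.0856
finger_force: 0.0
```

```bash
python3 wr.py w5 .459 -.322 .005,.009 .0105,.014 .045,.056
```

```text
15.0 [ 0.4594 -0.3227  0.1709]
.005,.009 985 mid [ 0.4517 -0.3223  0.007 ] [0.0542 0.0648 0.004 ] circ [ 0.4577 -0.3227  0.0289]
.0105,.014 1891 mid [ 0.4562 -0.3228  0.0122] [0.0817 0.0821 0.0035] circ [ 0.4562 -0.3226  0.036 ]
.045,.056 1448 mid [ 0.4574 -0.3231  0.0495] [0.0448 0.0451 0.0089] circ [ 0.457 -0.323  0.019]
```

To row units: 0.172 m is 0.344, -0.01 m is -0.02.

Emit:
step_arm(plan=[[[-0.02, 0.064, -0.01, 0, 0, 0, 1], [-0.042, 0.134, -0.01, 0, 0, 0, 1], [-0.064, 0.204, -0.01, 0, 0, 0, 1], [-0.086, 0.274, -0.01, 0, 0, 0, 1], [-0.108, 0.344, -0.01, 0, 0, 0, 1]]])

```text
time_s: 15.47
eef_pos: [0.5139, -0.1492, 0.1745]
eef_rot: [0.0, 0.0, 1.0, -0.0]
contact_force: [-0.2, -0.5, 0.5]
grip_width: 0.085
finger_force: 0.0
```

To row units: 0.175 m is 0.35, 0.14 m is 0.28.

Emit:
step_arm(plan=[[[-0.022, 0.07, 0, 0, 0, 0, 1], [-0.044, 0.14, 0, 0, 0, 0, 1], [-0.066, 0.21, 0, 0, 0, 0, 1], [-0.088, 0.28, 0, 0, 0, 0, 1], [-0.11, 0.35, 0, 0, 0, 0, 1]]])

```text
time_s: 15.88
eef_pos: [0.5689, 0.026, 0.1744]
eef_rot: [0.0, 0.0, 1.0, 0.0]
contact_force: [-0.2, 0.1, 0.0]
grip_width: 0.0854
finger_force: 0.0
```

To row units: 0.1525 m is 0.305, 0.137 m is 0.274.

Emit:
step_arm(plan=[[[-0.022, 0.07, 0, 0, 0, 0, 1], [-0.044, 0.14, 0, 0, 0, 0, 1], [-0.066, 0.21, 0, 0, 0, 0, 1], [-0.088, 0.274, 0, 0, 0, 0, 1], [-0.098, 0.305, 0, 0, 0, 0, 1]]])

```text
time_s: 16.3
eef_pos: [0.618, 0.1829, 0.1741]
eef_rot: [0.0, -0.003, 1.0, 0.001]
contact_force: [0.1, 0.3, 0.3]
grip_width: 0.0854
finger_force: 0.0
```

Emit:
step_arm(plan=[[[0, 0, 0, 0, 0, 0, 1], [0, 0, 0, 0, 0, 0, 1], [0, 0, 0, 0, 0, 0, 1]]])

```text
time_s: 16.55
eef_pos: [0.6175, 0.1748, 0.1738]
eef_rot: [-0.0, 0.001, 1.0, -0.001]
contact_force: [0.6, 0.3, -0.3]
grip_width: 0.0854
finger_force: 0.0
```

```bash
python3 wr.py w6 .617 .177 .116,.128 .06,.075
```

```text
16.55 [0.6175 0.1748 0.1738]
.116,.128 3255 mid [0.6168 0.1759 0.1197] [0.0553 0.0552 0.0074] circ [0.6159 0.1759 0.0236]
.06,.075 823 mid [0.6037 0.1754 0.0665] [0.0381 0.065  0.0128] circ [0.6172 0.1756 0.0306]
```

To row units: 0.091 m is 0.182, 0.075 m is 0.15.

Emit:
step_arm(plan=[[[0, 0, 0.05, 0, 0, 0, 1], [0, 0, 0.1, 0, 0, 0, 1], [0, 0, 0.15, 0, 0, 0, 1], [0, 0, 0.182, 0, 0, 0, 1], [0, 0, 0.182, 0, 0, 0, 1]]])

```text
time_s: 17.02
eef_pos: [0.615, 0.174, 0.0794]
eef_rot: [-0.003, 0.001, 1.0, -0.002]
contact_force: [-0.2, 0.0, 0.4]
grip_width: 0.0857
finger_force: 0.0
```

Emit:
step_arm(plan=[[[0, 0, 0, 0, 0, 0, 0.85], [0, 0, 0, 0, 0, 0, 0.8], [0, 0, 0, 0, 0, 0, 0.74], [0, 0, 0, 0, 0, 0, 0.74], [0, 0, 0, 0, 0, 0, 0.74]]])

```text
time_s: 17.43
eef_pos: [0.6183, 0.177, 0.084]
eef_rot: [0.001, -0.0, 1.0, 0.0]
contact_force: [-0.5, -0.7, -0.3]
grip_width: 0.0631
finger_force: 0.0
```

Emit:
step_arm(plan=[[[0, 0, 0, 0, 0, 0, 0.69], [0, 0, 0, 0, 0, 0, 0.64], [0, 0, 0, 0, 0, 0, 0.54], [0, 0, 0, 0, 0, 0, 0.54], [0, 0, 0, 0, 0, 0, 0.54]]])

```text
time_s: 17.85
eef_pos: [0.618, 0.1768, 0.0836]
eef_rot: [0.0, 0.0, 1.0, 0.0]
contact_force: [-1.7, -1.5, 6.1]
grip_width: 0.0566
finger_force: 26.2
```

To row units: -0.044 m is -0.088, -0.02 m is -0.04.

Emit:
step_arm(plan=[[[0, 0, -0.006, 0, 0, 0, 0.54], [0, 0, -0.02, 0, 0, 0, 0.54], [0, 0, -0.04, 0, 0, 0, 0.54], [0, 0, -0.064, 0, 0, 0, 0.54], [0, -0.016, -0.088, 0, 0, 0, 0.54]]])

```text
time_s: 18.27
eef_pos: [0.6175, 0.171, 0.1281]
eef_rot: [0.0, -0.001, 1.0, 0.001]
contact_force: [0.2, 1.8, -0.7]
grip_width: 0.0561
finger_force: 26.9
```

To row units: -0.136 m is -0.272, -0.001 m is -0.002.

Emit:
step_arm(plan=[[[-0.002, -0.04, -0.012, 0, 0, 0, 0.54], [-0.006, -0.092, -0.012, 0, 0, 0, 0.54], [-0.01, -0.152, -0.012, 0, 0, 0, 0.54], [-0.014, -0.212, -0.012, 0, 0, 0, 0.54], [-0.018, -0.272, -0.012, 0, 0, 0, 0.54]]])

```text
time_s: 18.68
eef_pos: [0.627, 0.0309, 0.1343]
eef_rot: [0.001, -0.0, 1.0, 0.0]
contact_force: [0.1, -0.5, -1.4]
grip_width: 0.0564
finger_force: 26.9
```

To row units: -0.14 m is -0.28, -0.117 m is -0.234.

Emit:
step_arm(plan=[[[-0.004, -0.06, 0, 0, 0, 0, 0.54], [-0.008, -0.12, 0, 0, 0, 0, 0.54], [-0.012, -0.18, 0, 0, 0, 0, 0.54], [-0.016, -0.234, 0, 0, 0, 0, 0.54], [-0.018, -0.28, 0, 0, 0, 0, 0.54]]])

```text
time_s: 19.1
eef_pos: [0.6357, -0.1107, 0.1343]
eef_rot: [0.001, 0.001, 1.0, -0.001]
contact_force: [-0.2, 0.3, -1.5]
grip_width: 0.0566
finger_force: 26.9
```

To row units: -0.029 m is -0.058, -0.001 m is -0.002.

Emit:
step_arm(plan=[[[-0.002, -0.034, 0, 0, 0, 0, 0.54], [-0.004, -0.056, 0, 0, 0, 0, 0.54], [-0.004, -0.058, 0, 0, 0, 0, 0.54], [-0.004, -0.058, 0, 0, 0, 0, 0.54], [-0.004, -0.058, 0, 0, 0, 0, 0.54]]])

```text
time_s: 19.52
eef_pos: [0.6379, -0.1343, 0.133]
eef_rot: [0.0, -0.001, 1.0, 0.001]
contact_force: [0.0, 0.6, -1.2]
grip_width: 0.0567
finger_force: 26.9
```

```bash
python3 wr.py w7 .637 -.136 .004,.009 .0105,.014 ; python3 tp.py .637 -.136 .049 d
```

```text
19.5167 [ 0.6379 -0.1343  0.133 ]
.004,.009 4237 mid [ 0.6204 -0.1392  0.0065] [0.0663 0.0814 0.005 ] circ [ 0.6298 -0.1372  0.0255]
.0105,.014 2209 mid [ 0.6236 -0.1371  0.012 ] [0.0736 0.0962 0.0029] circ [ 0.6343 -0.1371  0.0437]
[ 0.63793095 -0.13397403  0.13288918]
top [ 0.6454 -0.082   0.012 ] [ 7.7 16.9]
scene [ 0.6375 -0.1342  0.012 ] [30.8 40.7]
```

View pics/w7.png

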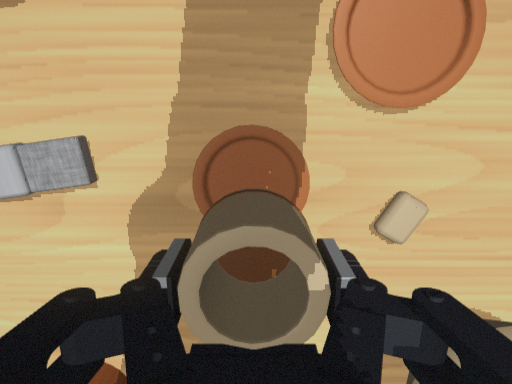

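The wrist view shows the cup rim at (254,290) above saucer_medium at (251,180), with the block at (400,217) clear of the fingers.

To row units: 0.102 m is 0.204, -0.001 m is -0.002.

Emit:
step_arm(plan=[[[0.001, -0.002, 0.04, 0, 0, 0, 0.54], [0.001, -0.002, 0.09, 0, 0, 0, 0.54], [0.001, -0.002, 0.14, 0, 0, 0, 0.54], [0.001, -0.002, 0.18, 0, 0, 0, 0.54], [0.001, -0.002, 0.204, 0, 0, 0, 0.54]]])

```text
time_s: 20.08
eef_pos: [0.6359, -0.1355, 0.0283]
eef_rot: [-0.002, -0.001, 1.0, 0.0]
contact_force: [-0.2, 0.6, -2.0]
grip_width: 0.0566
finger_force: 27.0
```

To row units: 0.01 m is 0.02, 0.009 m is 0.018.

Emit:
step_arm(plan=[[[0, 0, 0.006, 0, 0, 0, 0.54], [0, 0, 0.012, 0, 0, 0, 0.54], [0, 0, 0.018, 0, 0, 0, 0.54], [0, 0, 0.02, 0, 0, 0, 0.54], [0, 0, 0.02, 0, 0, 0, 0.54]]])

```text
time_s: 20.5
eef_pos: [0.6378, -0.1372, 0.0216]
eef_rot: [0.001, -0.0, 1.0, -0.0]
contact_force: [-0.1, 0.3, -0.2]
grip_width: 0.0567
finger_force: 27.0
```

To row units: 0.002 m is 0.004, 0.001 m is 0.002.

Emit:
step_arm(plan=[[[0, 0, 0.001, 0, 0, 0, 0.54], [0, 0, 0.002, 0, 0, 0, 0.54], [0, 0, 0.003, 0, 0, 0, 0.54], [0, 0, 0.004, 0, 0, 0, 0.54]]])

```text
time_s: 20.83
eef_pos: [0.6375, -0.1372, 0.0196]
eef_rot: [0.0, 0.0, 1.0, 0.0]
contact_force: [-3.1, 0.5, 8.6]
grip_width: 0.0565
finger_force: 27.7
```

To row units: -0.01 m is -0.02, -0.002 m is -0.004.

Emit:
step_arm(plan=[[[0, 0, 0, 0, 0, 0, 0.71], [0, 0, 0, 0, 0, 0, 0.76], [0, 0, 0, 0, 0, 0, 0.82], [0, 0, -0.004, 0, 0, 0, 0.88], [0, 0, -0.02, 0, 0, 0, 0.95]]])

```text
time_s: 21.25
eef_pos: [0.6362, -0.1369, 0.0279]
eef_rot: [-0.001, -0.0, 1.0, 0.0]
contact_force: [0.5, 0.3, -0.2]
grip_width: 0.0816
finger_force: 0.0
```

To row units: -0.13 m is -0.26, -0.11 m is -0.22.

Emit:
step_arm(plan=[[[0, 0, -0.04, 0, 0, 0, 1], [0, 0, -0.1, 0, 0, 0, 1], [0, 0, -0.16, 0, 0, 0, 1], [0, 0, -0.22, 0, 0, 0, 1], [0, 0, -0.26, 0, 0, 0, 1]]])

```text
time_s: 21.67
eef_pos: [0.6383, -0.1376, 0.1627]
eef_rot: [0.002, 0.0, 1.0, -0.0]
contact_force: [0.4, -1.2, -0.5]
grip_width: 0.0853
finger_force: 0.0
```

```bash
python3 wr.py w8 .636 -.137 .005,.009 .0105,.014 .05,.062
```

```text
21.6667 [ 0.6383 -0.1376  0.1627]
.005,.009 1309 mid [ 0.6212 -0.1372  0.007 ] [0.0691 0.0775 0.004 ] circ [ 0.6358 -0.1372  0.0344]
.0105,.014 2593 mid [ 0.6345 -0.1372  0.0123] [0.096  0.0955 0.0035] circ [ 0.6332 -0.137   0.0412]
.05,.062 2170 mid [ 0.6361 -0.1378  0.0551] [0.0547 0.0547 0.01  ] circ [ 0.6355 -0.1378  0.0236]
```

To row units: 0.173 m is 0.346, 0.004 m is 0.008.

Emit:
step_arm(plan=[[[0.004, 0.066, 0, 0, 0, 0, 1], [0.008, 0.136, 0, 0, 0, 0, 1], [0.012, 0.206, 0, 0, 0, 0, 1], [0.016, 0.276, 0, 0, 0, 0, 1], [0.0214, 0.346, 0, 0, 0, 0, 1]]])

```text
time_s: 22.13
eef_pos: [0.6263, 0.0374, 0.1594]
eef_rot: [0.0, 0.0, 1.0, 0.0]
contact_force: [-0.3, -0.9, -0.9]
grip_width: 0.0852
finger_force: 0.0
```

To row units: 0.1397 m is 0.2794, 0.13 m is 0.26.

Emit:
step_arm(plan=[[[0.004, 0.07, 0, 0, 0, 0, 1], [0.008, 0.14, 0, 0, 0, 0, 1], [0.012, 0.21, 0, 0, 0, 0, 1], [0.0166, 0.26, 0, 0, 0, 0, 1], [0.0176, 0.2794, 0, 0, 0, 0, 1]]])

```text
time_s: 22.55
eef_pos: [0.6165, 0.1817, 0.159]
eef_rot: [-0.0, -0.003, 1.0, 0.001]
contact_force: [0.4, 0.5, 0.2]
grip_width: 0.0855
finger_force: 0.0
```

Emit:
step_arm(plan=[[[0, 0, 0, 0, 0, 0, 1], [0, 0, 0, 0, 0, 0, 1], [0, 0, 0, 0, 0, 0, 1], [0, 0, 0, 0, 0, 0, 1], [0, 0, 0, 0, 0, 0, 1]]])

```text
time_s: 22.97
eef_pos: [0.618, 0.1733, 0.1589]
eef_rot: [0.0, 0.001, 1.0, -0.0]
contact_force: [0.5, -0.6, -0.2]
grip_width: 0.0852
finger_force: 0.0
```

```bash
python3 wr.py w9 .617 .177 .06,.075 .007,.014
```

```text
22.9667 [0.618  0.1733 0.1589]
.06,.075 3204 mid [0.6174 0.1756 0.0657] [0.0653 0.0656 0.0115] circ [0.6165 0.1754 0.0282]
.007,.014 9002 mid [0.6183 0.1756 0.0096] [0.1286 0.1293 0.0051] circ [0.6207 0.1756 0.0539]
```

To row units: 0.06 m is 0.12, 0.045 m is 0.09.

Emit:
step_arm(plan=[[[0, 0, 0.04, 0, 0, 0, 1], [0, 0, 0.09, 0, 0, 0, 1], [0, 0, 0.12, 0, 0, 0, 1], [0, 0, 0.12, 0, 0, 0, 1], [0, 0, 0.12, 0, 0, 0, 1]]])

```text
time_s: 23.43
eef_pos: [0.6173, 0.1748, 0.0983]
eef_rot: [-0.001, 0.0, 1.0, -0.0]
contact_force: [1.0, 0.2, -0.0]
grip_width: 0.0855
finger_force: 0.0
```

To row units: 0.068 m is 0.136, 0.06 m is 0.12.

Emit:
step_arm(plan=[[[0, 0, 0.03, 0, 0, 0, 1], [0, 0, 0.06, 0, 0, 0, 1], [0, 0, 0.09, 0, 0, 0, 1], [0, 0, 0.12, 0, 0, 0, 1], [0, 0, 0.136, 0, 0, 0, 1]]])

```text
time_s: 23.85
eef_pos: [0.6181, 0.1754, 0.0309]
eef_rot: [0.0, 0.0, 1.0, 0.0]
contact_force: [-0.8, -0.0, 0.3]
grip_width: 0.0854
finger_force: 0.0
```

To row units: 0.007 m is 0.014, 0.004 m is 0.008.

Emit:
step_arm(plan=[[[0, 0, 0.008, 0, 0, 0, 1], [0, 0, 0.014, 0, 0, 0, 1], [0, 0, 0.014, 0, 0, 0, 0.9], [0, 0, 0.014, 0, 0, 0, 0.86], [0, 0, 0.014, 0, 0, 0, 0.86]]])

```text
time_s: 24.27
eef_pos: [0.6183, 0.1758, 0.0247]
eef_rot: [0.001, -0.0, 1.0, 0.0]
contact_force: [-0.9, -0.8, 0.5]
grip_width: 0.0734
finger_force: 0.0
```

Emit:
step_arm(plan=[[[0, 0, 0, 0, 0, 0, 0.82], [0, 0, 0, 0, 0, 0, 0.77], [0, 0, 0, 0, 0, 0, 0.66], [0, 0, 0, 0, 0, 0, 0.66], [0, 0, 0, 0, 0, 0, 0.66]]], force=30)

```text
time_s: 24.68
eef_pos: [0.6181, 0.1758, 0.0247]
eef_rot: [0.0, -0.0, 1.0, 0.0]
contact_force: [-1.4, -0.2, 6.3]
grip_width: 0.0665
finger_force: 33.0
```

To row units: -0.06 m is -0.12, -0.046 m is -0.092.

Emit:
step_arm(plan=[[[0, 0, -0.006, 0, 0, 0, 0.66], [0, 0, -0.024, 0, 0, 0, 0.66], [0, 0, -0.056, 0, 0, 0, 0.66], [0, 0, -0.092, 0, 0, 0, 0.66], [0.006, -0.012, -0.12, 0, 0, 0, 0.66]]])

```text
time_s: 25.1
eef_pos: [0.6151, 0.171, 0.0853]
eef_rot: [0.001, -0.001, 1.0, 0.001]
contact_force: [1.6, 0.7, -1.4]
grip_width: 0.0664
finger_force: 34.4
```

Emit:
step_arm(plan=[[[0.018, -0.036, -0.03, 0, 0, 0, 0.66], [0.042, -0.084, -0.06, 0, 0, 0, 0.66], [0.07, -0.14, -0.07, 0, 0, 0, 0.66], [0.098, -0.196, -0.07, 0, 0, 0, 0.66], [0.126, -0.252, -0.07, 0, 0, 0, 0.66]]])

```text
time_s: 25.52
eef_pos: [0.5508, 0.0419, 0.1199]
eef_rot: [0.001, -0.0, 1.0, 0.0]
contact_force: [-0.2, -0.1, -2.5]
grip_width: 0.0663
finger_force: 34.4
```

To row units: -0.0653 m is -0.1306, -0.062 m is -0.124.

Emit:
step_arm(plan=[[[0.028, -0.056, 0, 0, 0, 0, 0.66], [0.05, -0.1, 0, 0, 0, 0, 0.66], [0.062, -0.124, 0, 0, 0, 0, 0.66], [0.064, -0.1306, 0, 0, 0, 0, 0.66], [0.064, -0.1306, 0, 0, 0, 0, 0.66]]])

```text
time_s: 25.93
eef_pos: [0.5198, -0.0222, 0.1192]
eef_rot: [0.0, 0.001, 1.0, 0.0]
contact_force: [0.2, -0.2, -2.5]
grip_width: 0.0664
finger_force: 34.4
```

```bash
python3 wr.py w10 .519 -.021 .004,.009 .0105,.014
```

```text
25.9333 [ 0.5198 -0.0222  0.1192]
.004,.009 4658 mid [ 0.4967 -0.0222  0.0065] [0.0657 0.09   0.005 ] circ [ 0.5128 -0.0219  0.0307]
.0105,.014 2963 mid [ 0.502  -0.022   0.0119] [0.078  0.1101 0.0029] circ [ 0.5177 -0.0221  0.0501]
```

View pics/w10.png

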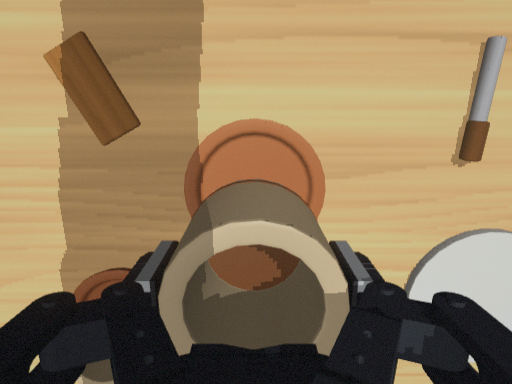

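The wrist view shows the large cup's rim at (255,300) over saucer_large at (254,185). They are concentric to about 1 mm.

To row units: 0.088 m is 0.176, -0.001 m is -0.002.

Emit:
step_arm(plan=[[[0, -0.002, 0.04, 0, 0, 0, 0.66], [0, -0.002, 0.09, 0, 0, 0, 0.66], [0, -0.002, 0.136, 0, 0, 0, 0.66], [0, -0.002, 0.16, 0, 0, 0, 0.66], [0, -0.002, 0.176, 0, 0, 0, 0.66]]])

```text
time_s: 26.4
eef_pos: [0.5198, -0.0204, 0.029]
eef_rot: [-0.001, -0.002, 1.0, 0.0]
contact_force: [1.4, -0.0, -2.3]
grip_width: 0.0663
finger_force: 34.7
```

To row units: 0.0085 m is 0.017, 0.006 m is 0.012.

Emit:
step_arm(plan=[[[0, 0, 0.006, 0, 0, 0, 0.66], [0, 0, 0.012, 0, 0, 0, 0.66], [0, 0, 0.017, 0, 0, 0, 0.66], [0, 0, 0.017, 0, 0, 0, 0.66]]])

```text
time_s: 26.73
eef_pos: [0.5202, -0.0224, 0.0226]
eef_rot: [0.0, -0.0, 1.0, 0.0]
contact_force: [-0.2, -0.7, -2.8]
grip_width: 0.0662
finger_force: 34.7
```

To row units: 0.002 m is 0.004, 0.0015 m is 0.003.

Emit:
step_arm(plan=[[[0, 0, 0.001, 0, 0, 0, 0.66], [0, 0, 0.002, 0, 0, 0, 0.66], [0, 0, 0.003, 0, 0, 0, 0.66], [0, 0, 0.004, 0, 0, 0, 0.66]]])

```text
time_s: 27.07
eef_pos: [0.5199, -0.0228, 0.0207]
eef_rot: [0.0, -0.0, 1.0, 0.0]
contact_force: [-2.5, -0.3, 9.3]
grip_width: 0.0662
finger_force: 35.4
```

To row units: -0.005 m is -0.01.

Emit:
step_arm(plan=[[[0, 0, 0, 0, 0, 0, 0.84], [0, 0, 0, 0, 0, 0, 0.9], [0, 0, 0, 0, 0, 0, 1], [0, 0, 0, 0, 0, 0, 1], [0, 0, -0.01, 0, 0, 0, 1]]])

```text
time_s: 27.48
eef_pos: [0.5192, -0.0227, 0.0249]
eef_rot: [-0.001, -0.0, 1.0, -0.0]
contact_force: [-0.1, -0.6, -0.3]
grip_width: 0.085
finger_force: 0.0
```

To row units: -0.14 m is -0.28, -0.1 m is -0.2.

Emit:
step_arm(plan=[[[0, 0, -0.03, 0, 0, 0, 1], [0, 0, -0.08, 0, 0, 0, 1], [0, 0, -0.14, 0, 0, 0, 1], [0, 0, -0.2, 0, 0, 0, 1], [0, 0, -0.28, 0, 0, 0, 1]]])

```text
time_s: 27.9
eef_pos: [0.5182, -0.0228, 0.1656]
eef_rot: [-0.002, -0.0, 1.0, -0.0]
contact_force: [0.2, -0.1, -0.1]
grip_width: 0.0854
finger_force: 0.0
```

To row units: -0.1 m is -0.2, -0.08 m is -0.16.

Emit:
step_arm(plan=[[[0, 0, -0.08, 0, 0, 0, 1], [0, 0, -0.16, 0, 0, 0, 1], [0, 0, -0.2, 0, 0, 0, 1], [0, 0, -0.2, 0, 0, 0, 1], [0, 0, -0.2, 0, 0, 0, 1]]])

```text
time_s: 28.32
eef_pos: [0.5202, -0.0227, 0.2667]
eef_rot: [0.002, -0.0, 1.0, 0.0]
contact_force: [-1.0, -0.3, 0.0]
grip_width: 0.0857
finger_force: 0.0
```

```bash
python3 - <<'E'
from h import *
i=camera_info("wrist");p,d=camera("wrist");W=cloud("wrist",i,d)
for lo,hi in((.0105,.014),(.058,.07)):
    q=W[(np.hypot(W[...,0]-.519,W[...,1]+.022)<.07)&(W[...,2]>lo)&(W[...,2]<hi)&(d>.02)];print((q.min(0)+q.max(0))/2,np.ptp(q,axis=0))
p,_=camera("scene");save("sceneZ",p);a=cv2.resize(p[140:310,70:410],(800,400),interpolation=cv2.INTER_CUBIC);save("sceneZc",a)
E
```

```text
[ 0.51771279 -0.02187637  0.01225045] [0.10959222 0.1102005  0.00349812]
[ 0.51916846 -0.02310065  0.06274006] [0.06502469 0.06461412 0.0093131 ]
```

View pics/sceneZc.png

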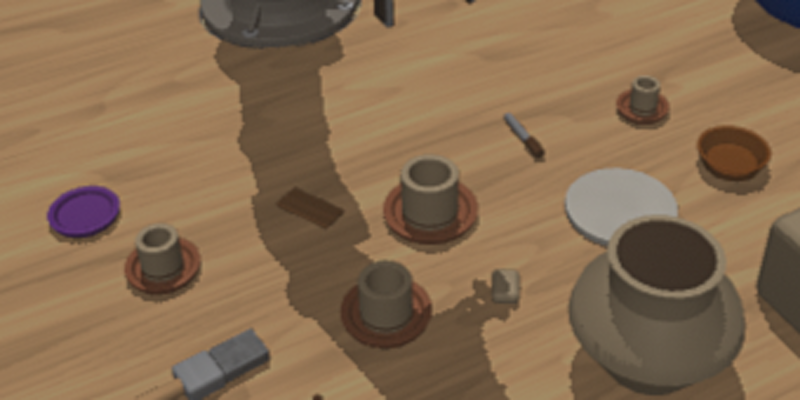

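All four cups stand upright and centred on their own saucers, at (430,190), (385,295), (160,255) and (645,95) in the crop. The dish at (733,155) has not moved.

```bash
python3 -c "
from station import *
print(job_done())"
```

```text
the job is handed in; nothing more can be done
None
```

The tower is apart and the job is handed in: the wrist camera put each of the four cups within about 2 mm of the centre of its own saucer, upright, with the dish and saucers where they stood; the hand-in call did not report a verdict.

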